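# Load a filter cartridge, chip to the reader, then hook and snap the bay cover

## Robot

A 7-joint arm with a two-finger parallel gripper is mounted at the origin on a cart in front of the work surface, level with it; the furniture and walls round the work are solid. World frame = base frame: x ahead of the robot, y to its left, z up, the work surface at z = 0. Lengths are in m, angles in rad, forces in N, time in s.
With the tool pointing down it reaches from about 0.425 to 0.925 m from the base axis. Payload 6.8 kg.
Tool frame: the origin (TCP) lies midway between the tips of the shut fingers; the grasp point (between the pads) lies 19 mm behind it; z points along the fingers, y is the line along which they close (so a half turn about z gives the same grasp; the last joint's range is limited). The gripper opens to 85 mm and grips with 20 to 120 N. Pads are 22 mm wide; open, the fingers measure 114 mm over their backs; the gripper's body (76 mm by 85 mm) begins 54 mm behind the grasp point. The pads swing forward as they close: fully open they stand 13 mm farther back than shut.
Start: joints at [-1.338, 0.477, 0.022, 1.555, -0.011, 1.109, -0.083], TCP at [0.226, 0.636, 0.201] pointing down, gripper open.
Joint ranges: [-2.96, 2.96], [-0.34, 2.1], [-1.41, 1.46], [0.24, 2.44], [-1.37, 4.51], [0.17, 1.92], [-2.96, 2.96]. Speed limits (rad/s): [2.39, 2.39, 3.14, 3.14, 3.14, 3.14, 3.14].

## Interface

Orientations are given as a rotation vector (axis times angle).
In Python, from bench import r gives the robot as it stands. The module is installed in compiled form; this text tells all that it offers.
- The arm moves only by the tool apply_moves, never from a script. Its argument "rows" is a list of rows, each a list of 6 numbers: the shift along the tool's x, y, z scaled (see below), then the turn, a rotation vector about the tool's x, y, z scaled (see below). A call has 1 to 5 rows; each row is the pose to reach, as a shift and turn from the pose commanded when the call began, along the tool's axes at that moment; what a row does not reach only later rows make up. The controller multiplies each number of a shift by 0.25 m and each number of a turn by 90 degrees. A row lasts 1/8 s, in which the tool goes at most 62.5 mm and 10.7 degrees, less where a joint would pass 70% of its speed; a pose out of reach is approached as far as the arm can. A call with a number of a shift or a turn outside -1 to 1 is refused whole. A call with a gripper value outside its range is refused whole. "claw" is the opening, from 0 (shut) to 1 (fully open), set as the call begins (left out, the last holds). The fingers move at their own pace and stop on an object; "newtons" is the grip in N (left out, the last holds). Time passes only in rows, so rows that repeat a pose let the fingers close. It gives the time, the measured TCP pose, the force, the opening and the grip force at its end, in the units of the state.
- r.get_obs(): the state, without advancing time (a new reading comes with each control period).
- r.grab_frame(name): name is "scene" or "top"; returns a dict with "pixels" (480x640x3 uint8, red, green, blue), "intrinsics" (3x3 intrinsics, pixels), "dist" ([k1, k2, p1, p2, k3] as OpenCV has them; the pictures are not rectified), "eye" and "attitude" of the camera in the world. Camera axes: x right, y up, looking along -z (the intrinsics and any distortion apply to the point x, -y, -z); pixel columns grow to the right and rows downward; lengths in m; the calibration is good to about 2 mm. A picture is of the moment at which its call begins. There is no depth.
- r.hand_in(): hands the job in; it is judged then, once.
Trained networks look in a picture, given as the dict that the camera call returned (one of the last four; its "shot" number tells which), for a name from the list of things; names that differ only in an ending like _2 or _b are one class to them, and where a whole thing is asked for, a point or a joint stands for the part that bears it (a point fixed in the world has none). Each returns a list of dicts, best first, with "conf" (0 to 1); they miss things now and then, are a little off and sometimes report something else, mostly with a low value. They report only what shows in the picture. A call takes as long as a camera call.
- r.search_frame(picture, thing): "rect" ([left, top, width, height] in pixels, round what is visible of it).
- r.outline_of(picture, thing): "pixels" (480x640 bool, what is visible of it) and "rect" ([left, top, width, height] in pixels, round what is visible of it).
- r.landmark_of(picture, thing): "point" ([column, row] in pixels: a listed point, or the origin of a listed thing).
The state is a dict: "clock": time; "joints": joint angles; "qvel": joint speeds; "tau": joint torques, N m; "tcp_pos": TCP position; "orientation": TCP orientation; "contact_force": force on the tool from outside, world axes, zero at the start; "moment": the same for the moment, N m; "grip_width": finger opening in m; "gripper_force": force on a finger pad.
Only numpy, scipy, OpenCV 4.12 (cv2) and the standard library are available. Lean on these libraries where they do the work, as an engineer would, in place of code of your own. Each camera call takes 0.05 s, during which the arm holds its last target. There are 200 camera calls.

## Task

Put the fresh filter cartridge into the open bay of the water-filter unit: upright, right down in its socket, with the gold chip on its side facing the black reader squarely. Then close the bay: hook the cover's front lip into the slot at the front of the bay while the cover's back is still raised, and swing the back down until the orange catch snaps over it and the cover lies flat. Do not tip the cartridge over, and leave the jars, the box and the other things where they stand.

Things in the scene. Friction and masses are not known exactly. Their poses are not given: they have to be found in the camera images.
- filter_unit: white bench-top water-filter unit, fixed, 180 (x) x 150 (y) x 136 mm high, yawed a little. Origin: underside, on the bay's axis; z up; -x is its front (dark display, towards the robot), +x its back. The open bay in its top is 108 (x) x 100 (y) mm round the origin, its grey floor 30 mm up, with the socket in the middle and the black reader at the back wall
- socket (a point): centre of the socket's bottom, 12 mm above the unit's underside, where the cartridge's origin belongs; axes as the unit. The socket is round, 56 mm across, 18 mm deep, with a 3 mm chamfer at its mouth
- reader (a point): middle of the face of the black chip reader (green window): [34, 0, 48] mm of the unit; it looks to the unit's -x, is 38 mm wide and stands from 30 to 66 mm in height
- seat (a point): where the cover's origin lies when the cover is shut, its axes parallel to the unit's: [0, 0, 126] mm of the unit. The seat is a recess 122 mm wide in y, its rim 10 mm above this point; ledges carry the cover's side edges from x = -30 mm to the back, and a wall at x = 62 mm ends the recess
- slot (a point): middle of the mouth of the slot for the cover's lip, [-60, 0, 125] mm of the unit: here is the edge of a lintel, whose underside is 131.5 mm above the unit's underside; the slot's floor is at 118 mm, it is 90 mm wide and runs on to x = -78 mm
- catch (a joint): orange spring catch, 40 mm wide, at the back of the seat; slides to the unit's +x, in m, 0 = sprung forward (rest), most 0.0075. Tip at x = 63.5, z = 133.8 mm of the unit, ramp above it up to z = 144 mm. The cover's tab, pressed straight down, pushes it back about 4.5 mm and it springs forward over the tab; this takes about 10 N at the tab, up to 20 N at the grip
- cover: grey bay cover with a blue grip, loose, 0.15 kg, lying right side up. Origin on its underside, z up through its top. Plate x -58..60, y -58..58 mm, 10 mm thick, its upper half set back 6 mm at the front (-x). The front lip sticks out at -x, the shorter and narrower back tab at +x
- cover_lip (a point): middle of the tip of the front lip, [-72, 0, 2] mm of the cover; the lip is 80 mm wide, 4 mm thick (flush with the underside) and sticks out 14 mm from the plate
- cover_tab (a point): middle of the top back edge of the back tab, [68, 0, 5] mm of the cover; the tab is 54 mm wide, 5 mm thick, flush with the underside; 131 mm above the unit's underside when shut
- cover_grip (a point): middle of the top of the cover's blue grip, [10, 0, 36] mm of the cover: an upright ridge along the cover's y, 72 mm long, 16 mm thick, 26 mm high above the plate
- cartridge: filter cartridge, loose, 0.22 kg, standing upright: white cylinder 52 mm across, 70 mm high, with a blue cap 34 mm across above it, 108 mm in all. Origin: centre of its underside, z up. The gold chip is on its +x side; a yellow stripe on the top and side of the cap points the same way
- chip (a point): middle of the gold chip on its black patch, [27, 0, 39] mm of the cartridge
- cocoa_jar: brown jar with a black cap, 47 mm across, 98 mm high, close to the cartridge; bystander; origin: centre of its underside
- coffee_jar: dark brown jar with a cream cap, 45 mm across, 92 mm high, close to the cartridge; bystander; origin: centre of its underside
- mustard: glass jar with a grey lid, 74 mm across, 126 mm high; bystander; origin: centre of its underside
- tea_box: black carton, 72 x 74 x 81 mm; bystander; origin: centre of its underside
- pepper_mill: brown wooden pepper mill, 58 mm across, 150 mm high; bystander; origin: centre of its underside
- supplement: white plastic bottle with a pale blue cap, 54 mm across, 96 mm high; bystander; origin: centre of its underside

How it is judged:
On the way, in this order (a step that is already met when the one before it is completed fails the run):
1. the cartridge stands in its socket with its chip facing the reader (horizontal distance between cartridge and socket below 0.004 m and z of cartridge in the frame of filter_unit below 0.0145 m and angle between the x axis of cartridge and the x axis of filter_unit, either way round below 0.26 rad and x of chip in the frame of filter_unit above 0.015 m), for 0.2 s.
2. the cover's lip is in the slot, under the lintel, with the cover's back still raised (x of cover_lip in the frame of filter_unit below -0.063 m and z of cover_lip in the frame of filter_unit between 0.117 and 0.1315 m and z of cover_tab in the frame of filter_unit above 0.14 m and x of cover_tab in the frame of filter_unit above 0.03 m), for 0.1 s.
At the end, for the whole second after the job is handed in: Cartridge in its socket (4 mm off axis, 2.5 mm off the bottom at most), chip within 15 degrees of the reader; cover right side up, flat within 0.03 rad, back tab within 2 mm of its shut height, lip under the lintel, catch sprung over the tab (under 3.5 mm back), at rest (all of step 1 and angle between the z axis of cover and the z axis of filter_unit, either way round below 0.03 rad and x of cover_lip in the frame of filter_unit below -0.066 m and z of cover_lip in the frame of filter_unit below 0.1315 m and z of cover_tab in the frame of filter_unit between 0.129 and 0.1327 m and z of cover_grip in the frame of filter_unit above 0.155 m and value of joint catch below 0.0035 m and linear speed of cover below 0.01 m/s); the robot touches nothing.
It fails at once if the cartridge is tipped over (angle between cartridge's own z axis and vertical above 0.7 rad).
It fails at once if a bystander is pushed more than 3 cm or tipped over (distance of any of cocoa_jar, coffee_jar, mustard, tea_box, pepper_mill, supplement from where it was at the start of the episode above 0.03 m or angle between any of cocoa_jar, coffee_jar, mustard, tea_box, pepper_mill, supplement's own z axis and vertical above 0.5 rad).
It also fails if it takes over 64 s, if anything falls off the work surface, if the arm or the gripper's body presses on something with over 40 N, if the wrist force passes 120 N, or if a joint passes its speed limit or range.

## Working session

There is one attempt and no reset: what is moved stays moved. The work goes in short steps, Python scripts to look and compute and a tool call to move; the robot and the scene stay as the last step left them, time stands still between calls to the robot, and variables do not carry over. Pictures are saved under pics/ and viewed, at most 10 in all, crops included, and the job is handed in when it is done.

Besides the shell and the picture viewer there is one more tool, called after ">>>" as name(argument=value, ...), one argument or row to a line, values as JSON. apply_moves: Moves the arm, as the interface text tells. Its arguments: {"type":"object","properties":{"rows":{"type":"array","items":{"type":"array","items":{"type":"number"}}},"claw":{"type":"number"},"newtons":{"type":"number"}},"required":["rows"]}

```bash
mkdir -p pics; cat > h.py <<'E'
import numpy as np, cv2
from scipy.spatial.transform import Rotation as R
from bench import r
def att(f):
    a=np.array(f["attitude"],float)
    return a if a.shape==(3,3) else R.from_rotvec(a).as_matrix()
def ray(f,p):
    u=cv2.undistortPoints(np.array([[p]],float),np.array(f["intrinsics"]),np.array(f["dist"]))[0,0]
    d=att(f)@np.array([u[0],-u[1],-1]); return np.array(f["eye"]),d/np.linalg.norm(d)
def atz(f,p,z):
    o,d=ray(f,p); return o+d*(z-o[2])/d[2]
def tri(a,pa,b,pb):
    o1,d1=ray(a,pa);o2,d2=ray(b,pb)
    s=np.linalg.lstsq(np.c_[d1,-d2],o2-o1,rcond=None)[0]
    x,y=o1+s[0]*d1,o2+s[1]*d2
    return (x+y)/2,np.linalg.norm(x-y)
def proj(f,P):
    A=att(f);c=(np.atleast_2d(P)-np.array(f["eye"]))@A
    return cv2.projectPoints(c*[1,-1,-1],np.zeros(3),np.zeros(3),np.array(f["intrinsics"]),np.array(f["dist"]))[0][:,0]
def save(f,n): cv2.imwrite("pics/"+n+".png",f["pixels"][:,:,::-1])
E
python3 - <<'E'
from h import *
np.set_printoptions(precision=4,suppress=True)
s=r.grab_frame("scene");t=r.grab_frame("top")
save(s,"s0");save(t,"t0")
for f in(s,t): print(f["attitude"],f["eye"],f["intrinsics"],f["dist"])
for n in "filter_unit socket reader seat slot cover cover_lip cover_tab cover_grip cartridge chip cocoa_jar coffee_jar mustard tea_box pepper_mill supplement".split():
    a=r.landmark_of(s,n);b=r.landmark_of(t,n)
    print(n,[(np.round(x["point"],1),round(x["conf"],2)) for x in a[:2]],[(np.round(x["point"],1),round(x["conf"],2)) for x in b[:2]],end=' ')
    if a and b: print(*tri(s,a[0]["point"],t,b[0]["point"]))
    else: print()
print(r.get_obs())
E
```

```text
[ 0.088  -1.1289 -2.7812] [0.4233 0.6398 0.8368] [[581.2329   0.     324.9175]
 [  0.     581.2329 239.3857]
 [  0.       0.       1.    ]] [-0.1904  0.      0.      0.      0.    ]
[ 0.0676 -0.1081 -1.5581] [ 0.4272 -0.0487  1.1225] [[526.6044   0.     315.5156]
 [  0.     526.6044 244.195 ]
 [  0.       0.       1.    ]] [0.0459 0.     0.     0.     0.    ]
filter_unit [(array([298.6, 280.3]), 0.79)] [] 
socket [] [(array([306.8, 233.7]), 0.9)] 
reader [(array([277.5, 262.2]), 0.87), (array([355. , 206.3]), 0.31)] [(array([301.4, 215.8]), 0.96)] [ 0.6114 -0.0458  0.0501] 0.00961554582582954
seat [(array([294.4, 233.3]), 0.83)] [(array([308.8, 222.9]), 0.61)] [ 0.5836 -0.0608  0.1147] 0.0030549949948990443
slot [(array([332.5, 231.2]), 0.87), (array([226.4, 345.9]), 0.25)] [(array([310.1, 252.1]), 0.98), (array([304.2, 223.2]), 0.29)] [ 0.5212 -0.0639  0.127 ] 0.005868014595120371
cover [(array([322.1, 380.3]), 0.95)] [(array([206.7, 264.5]), 0.86)] [ 0.5056  0.1536 -0.0025] 0.004202063762929656
cover_lip [(array([358.7, 360.6]), 0.83), (array([276.3, 185.2]), 0.58)] [(array([226.5,
[... 1084 characters left out ...]
1555827707
pepper_mill [(array([275.3, 189.8]), 0.82)] [(array([421.8, 194. ]), 0.75)] [ 0.6747 -0.3095 -0.0105] 0.01182374522834212
supplement [] [(array([378.5, 192.9]), 0.97)] 
{'clock': 1.8, 'joints': array([-1.3381,  0.477 ,  0.0224,  1.5554, -0.0115,  1.1092, -0.0831]), 'qvel': array([ 0.0005, -0.    , -0.0002, -0.0018,  0.0016, -0.0015,  0.0009]), 'tau': array([ -0.0001, -59.631 ,   1.6064, -28.1541,   0.0125,   0.0016,
        -0.    ]), 'tcp_pos': array([0.2256, 0.6362, 0.2011]), 'orientation': array([-0.5328, -3.0961, -0.0002]), 'contact_force': array([ 0.5102, -0.8853, -0.1068]), 'moment': array([-0.018 ,  0.0423, -0.047 ]), 'gripper_force': 0.0, 'grip_width': 0.08545644503868058}
```

View pictures.

View pics/s0.png

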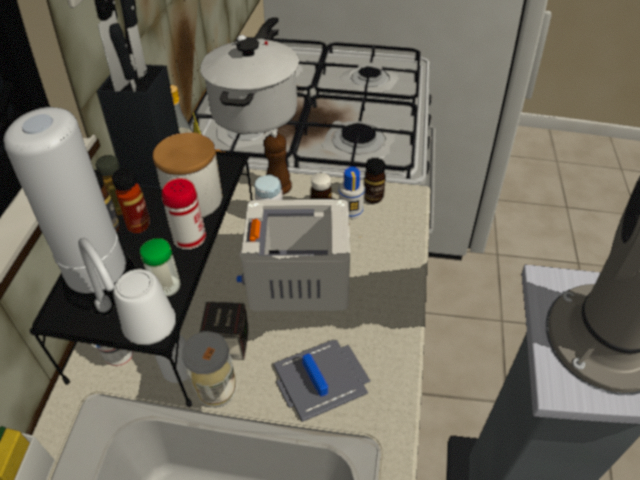

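View pics/t0.png

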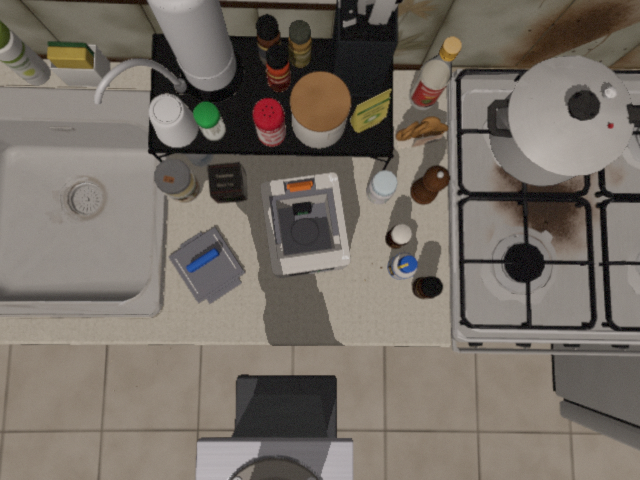

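```bash
python3 - <<'E'
import cv2,numpy as np
t=cv2.imread("pics/t0.png");s=cv2.imread("pics/s0.png")
z=lambda i,x,y,w,h,W,H:cv2.resize(i[y:y+h,x:x+w],(W,H),interpolation=cv2.INTER_CUBIC)
a=np.hstack([z(t,260,170,100,110,400,440),z(t,375,215,80,88,400,440)])
cv2.imwrite("pics/c0.png",a)
E
```

```text
(no output)
```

View pics/c0.png

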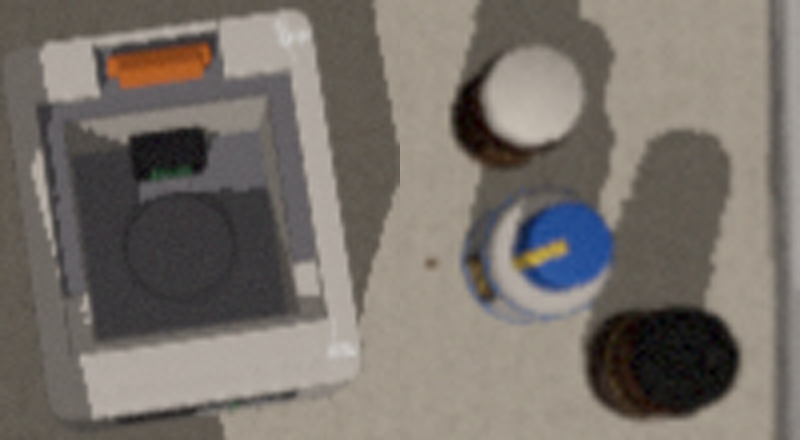

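```bash
cat > m.py <<'E'
from h import *
import pickle
np.set_printoptions(precision=4,suppress=True)
s=r.grab_frame("scene");t=r.grab_frame("top")
E
python3 - <<'E'
from m import *
c=np.array([atz(t,p,.136)[:2] for p in [(349.5,265),(337,173),(269.5,180.5),(281,272)]])
print(c,c.mean(0)); 
for a,b in((0,1),(3,2)):d=c[b]-c[a];print(np.linalg.norm(d),np.degrees(np.arctan2(d[1],d[0])))
for a,b in((1,2),(0,3)):d=c[b]-c[a];print(np.linalg.norm(d),np.degrees(np.arctan2(d[1],d[0]))-90)
print("socket mouth",atz(t,(304.75,231.25),.03))
cap=atz(t,(408.4,264.4),.108);print("cap",cap)
chip=atz(t,(391,270.4),.039);print("chip",chip,np.degrees(np.arctan2(*(chip-cap)[1::-1])),np.linalg.norm((chip-cap)[:2]))
a,b=atz(t,(408.4,264.4),.108),atz(t,(375+115/5,215+265/5),.108);print("stripe",np.degrees(np.arctan2(*(b-a)[1::-1])))
print("cof",atz(t,(375+133/5,215+95/5),.092),"coc",atz(t,(375+283/5,215+358/5),.098))
print("shelf",tri(s,(187,345),t,(155,155)),tri(s,(249,153),t,(393,157)))
for n in("cover_grip","cover_lip","cover_tab","cover","cartridge"):
    for f in(s,t):
        o=r.outline_of(f,n)
        if o:
            m=cv2.moments(o[0]["pixels"].astype(np.uint8));print(n,o[0]["conf"],o[0]["rect"],m["m10"]/max(m["m00"],1),m["m01"]/max(m["m00"],1))
# blue grip by colour
for f,z in((s,.036),(t,.036)):
    h=cv2.cvtColor(f["pixels"],cv2.COLOR_RGB2HSV);k=cv2.inRange(h,(100,150,60),(125,255,255))
    n,l,st,ce=cv2.connectedComponentsWithStats(k)
    for i in range(1,n):
        if st[i,4]>60:
            p=np.argwhere(l==i)[:,::-1].astype(np.float32);(cx,cy),wh,an=cv2.minAreaRect(p)
            bx=cv2.boxPoints(((cx,cy),wh,an));w=np.array([atz(f,q,z)[:2] for q in bx]);print(cx,cy,wh,w.mean(0),w.tolist())
print(r.get_obs()["clock"])
E
```

```text
[[ 0.4998 -0.138 ]
 [ 0.6761 -0.1136]
 [ 0.6594  0.0151]
 [ 0.4852 -0.0096]] [ 0.5801 -0.0615]
0.1779696760535705 7.884230785874922
0.17592611741794276 8.085759303427393
0.12979287768516096 7.383138980691527
0.12920825619190002 6.47406277212427
socket mouth [ 0.5773 -0.0536  0.03  ]
cap [ 0.5044 -0.2548  0.108 ]
chip [ 0.4968 -0.2326  0.039 ] 108.94289471048005 0.023414190463622035
stripe 109.6266974833139
cof [ 0.5657 -0.2452  0.092 ] coc [ 0.4623 -0.3016  0.098 ]
shelf (array([0.69  , 0.2233, 0.1627]), np.float64(0.01402670553032806)) (array([ 0.702 , -0.2171,  0.1602]), np.float64(0.00038341603162974546))
cover_grip 0.83 [272.0, 336.6, 98.1, 86.2] 320.86975931677017 378.74475931677017
cover_grip 0.88 [166.0, 227.7, 80.7, 75.8] 207.41657077100115 266.02617951668583
cover_lip 0.67 [276.2, 340.7, 93.6, 82.4] 320.71129220023283 378.54695382227396
cover_lip 0.91 [170.4, 227.7, 76.0, 79.0] 207.13402934537245 266.1546275395034
cover_tab 0.7 [273.5, 339.7, 97.9, 81.7] 320.5000980199961 378.7955302881788
cover_tab 0.82 [170.2, 229.0, 69.9, 76.1] 207.48975409836066 266.2889344262295
cover 0
[... 564 characters left out ...]
21875, 11.731877326965332) [0.5137 0.1664] [[0.543362960264555, 0.14032292815788294], [0.5287160977850942, 0.12714679842735188], [0.48423737712053716, 0.1930826735180899], [0.49848566669416483, 0.2052001970952344]]
202.38201904296875 260.0112609863281 (8.479982376098633, 34.97993087768555) [0.5141 0.1558] [[0.5020406611246508, 0.1901094383834488], [0.5409444237346374, 0.13105349933765742], [0.5261674028077388, 0.12141351390199911], [0.48740559629567337, 0.18046393035743305]]
407.5 263.5 (15.0, 17.0) [ 0.5117 -0.2676] [[0.5270851606492373, -0.2500195025852856], [0.5275138680621391, -0.2854277322249157], [0.4963135555018256, -0.2850334334526492], [0.4958969294898036, -0.24974167415313678]]
2.4
```

```bash
python3 - <<'E'
from m import *
from scipy.optimize import least_squares
U=[((0,0,.03),None,(304.8,231.5)),((.034,0,.048),(277.5,262.2),(301.4,215.8)),((0,0,.126),(294.4,233.3),(308.8,222.9)),((-.06,0,.125),(332.5,231.2),(310.1,252.1)),((0,0,0),(298.6,280.3),None),((0,0,.012),None,(306.8,233.7))]
def tf(p,q): return R.from_euler('z',p[2]).apply(q)+[p[0],p[1],0]
def fun(p,yaw=None):
    e=[]
    for q,a,b in U:
        P=tf(p,[q])
        if a:e+=list(proj(s,P)[0]-a)
        if b:e+=list(proj(t,P)[0]-b)
    return np.r_[e,(p[2]-np.radians(7.6))*150]
o=least_squares(fun,[.58,-.055,.13],loss='soft_l1');print(o.x,fun(o.x).round(1))
print(fun([.5773,-.0536,.133]).round(1))
# cap
def blob(f,c):
    h=cv2.cvtColor(f["pixels"],cv2.COLOR_RGB2HSV);k=cv2.inRange(h,(100,150,60),(125,255,255))|cv2.inRange(h,(20,120,100),(35,255,255))
    x,y=c;w=np.zeros_like(k);w[y-25:y+25,x-25:x+25]=255;k=cv2.morphologyEx(k&w,cv2.MORPH_OPEN,np.ones((2,2)))
    ys,xs=np.nonzero(k);return np.array([xs.min(),xs.max()+1,ys.min(),ys.max()+1])-.5
bs,bt=blob(s,(351,177)),blob(t,(407,263));print(bs,bt)
th=np.linspace(0,2*np.pi,60)
def cyl(p,r,z0,z1): return np.vstack([np.c_[p[0]+r*np.cos(th),p[1]+r*np.sin(th),0*th+z] for z in(z0,z1)])
def bb(f,P): q=proj(f,P);return np.array([q[:,0].min(),q[:,0].max(),q[:,1].min(),q[:,1].max()])
g=lambda p:np.r_[(bb(s,cyl(p,.017,.07,.108))-bs)[[0,1,2]],(bb(t,cyl(p,.017,.07,.108))-bt)]
o=least_squares(g,[.504,-.255],loss='soft_l1');print(o.x,g(o.x).round(1))
# cover: landmark fit
C=[((0,0,0),(322.1,380.3),(206.7,264.5)),((-.072,0,.002),(358.7,360.6),(226.5,292.8)),((.068,0,.005),(282.8,390.9),(189.3,237.6)),((.01,0,.036),(311.4,367.6),(200.7,260.1))]
U=C
f2=lambda p:fun(p)[:-1]
o=least_squares(f2,[.5,.155,.6],loss='soft_l1');print(o.x,np.degrees(o.x[2]),f2(o.x).round(1))
# top view bluegrip box
E
```

```text
[ 0.5797 -0.0543  0.1359] [ 0.3 -1.4  2.  -0.5  1.7 -3.1  2.1 -1.6 -3.4  0.3 -1.3  1.2 -0.8  2.1
  0.4 -1.4 -1.8 -2.4  0.5]
[-0.1 -0.3  3.3 -0.1  1.4 -1.9  3.4 -1.2 -3.8  1.5  0.   1.7 -1.2  3.4
  1.6 -0.9 -2.1 -1.3  0.1]
[345.5 359.5 166.5 190.5] [399.5 417.5 256.5 272.5]
[ 0.505  -0.2565] [-1.7  1.8 -1.1 -2.5  0.5 -1.2  1.4]
[0.5069 0.1514 0.6082] 34.8482865289471 [-1.9 -2.2  0.9  0.3  0.1  0.3 -0.4  0.1 -0.6  1.7  0.2  0.5  3.   1.3
  1.1 -0.6]
```

```bash
cat > p.py <<'E'
import sys
from h import *
def Rt(az,tilt=0,roll_axis_az=None):
    a=np.radians(az);y=np.array([np.cos(a),np.sin(a),0]);z=np.array([0,0,-1.]);M=np.c_[np.cross(y,z),y,z]
    if tilt: M=R.from_rotvec(np.radians(tilt)*np.array([-np.sin(a),np.cos(a),0])).as_matrix()@M
    return M   # tilt>0: about horizontal axis az+90 (cover +y): negative lifts the back
def plan(pos,M):
    o=r.get_obs();A=R.from_rotvec(o["orientation"]).as_matrix();d=A.T@(np.array(pos)-o["tcp_pos"])
    w=R.from_matrix(A.T@M).as_rotvec()
    print("row",np.r_[d/.25,w/(np.pi/2)].round(3).tolist(),"mm",np.linalg.norm(d)*1e3,"deg",np.degrees(np.linalg.norm(w)),"t",o["clock"],"tcp",o["tcp_pos"].round(4),"F",o["contact_force"].round(1),o["grip_width"])
if __name__=="__main__":
    v=[float(x) for x in sys.argv[1:]];plan(v[:3],Rt(v[3],v[4] if len(v)>4 else 0))
E
python3 p.py .46 .25 .22 118
```

```text
row [-1.4, -1.143, -0.076, 0.0, -0.0, -0.528] mm 452.161120727419 deg 47.525038609719026 t 2.5 tcp [0.2256 0.6362 0.2011] F [-0.6  0.1 -0. ] 0.08533104592561494
```

>>> apply_moves(
  rows=[
    [-0.86, -0.7, -0.08, 0, 0, -0.528],
    [-0.86, -0.7, -0.08, 0, 0, -0.528],
    [-0.86, -0.7, -0.08, 0, 0, -0.528],
    [-0.86, -0.7, -0.08, 0, 0, -0.528],
    [-0.86, -0.7, -0.08, 0, 0, -0.528],
  ],
  claw=0.72,
  newtons=60,
)

```text
clock: 3.12
tcp_pos: [0.3722, 0.3959, 0.2216]
orientation: [-0.759, 3.048, -0.001]
contact_force: [0.0, 1.3, 0.7]
grip_width: 0.0613
gripper_force: 0.0
```

```bash
python3 p.py .49 -.02 .225 118
```

```text
row [0.363, -1.69, -0.012, -0.001, 0.001, -0.001] mm 432.28091173080014 deg 0.08443562711051371 t 3.125 tcp [0.3722 0.3959 0.2216] F [0.  1.3 0.7] 0.06134570066366325
```

>>> apply_moves(
  rows=[
    [0.22, -1.0, -0.01, 0, 0, 0],
    [0.22, -1.0, -0.01, 0, 0, 0],
    [0.22, -1.0, -0.01, 0, 0, 0],
    [0.22, -1.0, -0.01, 0, 0, 0],
    [0.22, -1.0, -0.01, 0, 0, 0],
  ],
)

```text
clock: 3.75
tcp_pos: [0.4396, 0.148, 0.2239]
orientation: [-0.747, 3.051, -0.001]
contact_force: [0.2, 0.6, -0.2]
grip_width: 0.0612
gripper_force: 0.0
```

```bash
python3 p.py .5047 -.2555 .2 118
```

```text
row [0.515, -1.551, 0.097, -0.001, 0.0, -0.005] mm 409.391513898594 deg 0.48220034262593603 t 3.75 tcp [0.4396 0.148  0.2239] F [ 0.2  0.6 -0.2] 0.06119510044329937
```

>>> apply_moves(
  rows=[
    [0.33, -1.0, 0.0, 0, 0, 0],
    [0.33, -1.0, 0.0, 0, 0, 0],
    [0.33, -1.0, 0.0, 0, 0, 0],
    [0.33, -1.0, 0.0, 0, 0, 0],
    [0.33, -1.0, 0.0, 0, 0, 0],
  ],
)

```text
clock: 4.38
tcp_pos: [0.4833, -0.1104, 0.2239]
orientation: [-0.751, 3.05, -0.002]
contact_force: [-0.0, 1.8, -0.1]
grip_width: 0.0617
gripper_force: 0.0
```

```bash
python3 p.py .5047 -.2555 .15 118
```

```text
row [0.194, -0.553, 0.296, -0.001, 0.0, -0.004] mm 164.22540286138664 deg 0.3540124863234015 t 4.375 tcp [ 0.4833 -0.1104  0.2239] F [-0.   1.8 -0.1] 0.06169641058752861
```

>>> apply_moves(
  rows=[
    [0.194, -0.553, 0.15, 0, 0, 0],
    [0.194, -0.553, 0.15, 0, 0, 0],
    [0.194, -0.553, 0.2, 0, 0, 0],
    [0.194, -0.553, 0.296, 0, 0, 0],
    [0.194, -0.553, 0.296, 0, 0, 0],
  ],
)

```text
clock: 5.0
tcp_pos: [0.5044, -0.2494, 0.1478]
orientation: [0.761, -3.045, -0.004]
contact_force: [0.5, -0.3, 0.5]
grip_width: 0.0614
gripper_force: 0.0
```

```bash
python3 - <<'E'
from h import *
from p import *
s=r.grab_frame("scene");t=r.grab_frame("top")
z=lambda i,x,y,w,h:cv2.resize(i[y:y+h,x:x+w,::-1],(400,400),interpolation=cv2.INTER_CUBIC)
cv2.imwrite("pics/c1.png",np.hstack([z(s["pixels"],300,110,110,110),z(t["pixels"],350,210,100,100)]))
plan([.5047,-.2555,.073],Rt(118))
E
```

```text
row [0.014, -0.017, 0.308, 0.0, 0.0, 0.001] mm 77.17687525846374 deg 0.10776707985850949 t 5.1 tcp [ 0.5059 -0.2502  0.15  ] F [-0.  -0.1  0.9] 0.06161123081323298
```

View pics/c1.png

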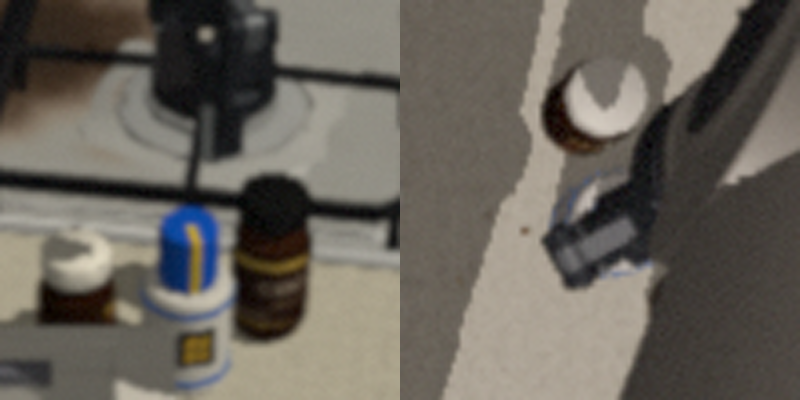

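>>> apply_moves(
  rows=[
    [0.014, -0.017, 0.1, 0, 0, 0],
    [0.014, -0.017, 0.2, 0, 0, 0],
    [0.014, -0.017, 0.296, 0, 0, 0],
    [0.014, -0.017, 0.296, 0, 0, 0],
    [0.014, -0.017, 0.296, 0, 0, 0],
  ],
)

```text
clock: 5.72
tcp_pos: [0.5052, -0.2569, 0.0771]
orientation: [-0.76, 3.046, -0.002]
contact_force: [-0.0, -0.8, 0.4]
grip_width: 0.0615
gripper_force: 0.0
```

>>> apply_moves(
  rows=[
    [0, 0, 0, 0, 0, 0],
    [0, 0, 0, 0, 0, 0],
    [0, 0, 0, 0, 0, 0],
    [0, 0, 0, 0, 0, 0],
  ],
  claw=0,
)

```text
clock: 6.22
tcp_pos: [0.5074, -0.2567, 0.0804]
orientation: [-0.759, 3.042, -0.001]
contact_force: [-6.0, 7.5, 34.7]
grip_width: -0.0001
gripper_force: 17.1
```

```bash
python3 - <<'E'
from h import *
s=r.grab_frame("scene");t=r.grab_frame("top")
z=lambda i,x,y,w,h:cv2.resize(i[y:y+h,x:x+w,::-1],(400,400),interpolation=cv2.INTER_CUBIC)
cv2.imwrite("pics/c2.png",np.hstack([z(s["pixels"],300,110,110,110),z(t["pixels"],350,210,100,100)]))
print(r.get_obs(), proj(s,[r.get_obs()["tcp_pos"]]),proj(t,[r.get_obs()["tcp_pos"]]))
E
```

```text
{'clock': 6.325, 'joints': array([ 0.07130986,  0.46721061,  0.37309713,  1.94362828, -0.24357468,
        0.76734276,  2.6432259 ]), 'qvel': array([-0.00045321, -0.00131272,  0.00066088, -0.0006905 ,  0.00048057,
       -0.00197375, -0.00201403]), 'tau': array([ 1.97006397e+00, -3.25775242e+01,  5.53697839e+00, -1.54263192e+01,
        6.13323301e-01, -2.75683858e+00, -7.30729997e-03]), 'tcp_pos': array([ 0.50747981, -0.25689362,  0.08051694]), 'orientation': array([-7.58752109e-01,  3.04133501e+00, -1.90065596e-03]), 'contact_force': array([-5.57664646,  7.04408447, 33.59024259]), 'moment': array([1.63141427, 1.27695833, 0.01082058]), 'gripper_force': 17.041789457725827, 'grip_width': 0.0003389823078735839} [[351.11079211 181.0733646 ]] [[406.65309938 263.85927991]]
```

View pics/c2.png

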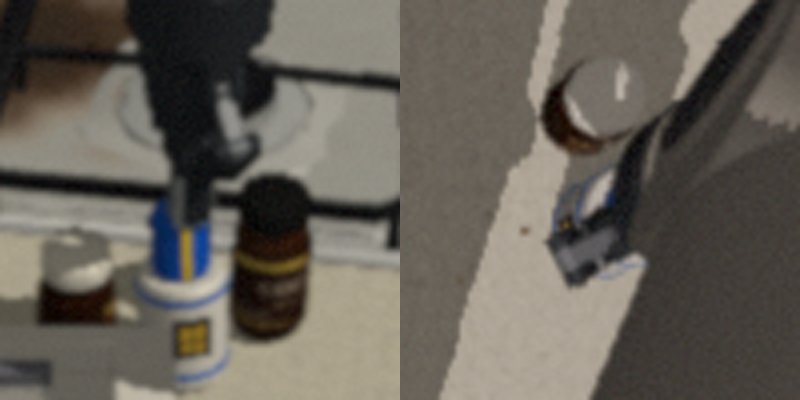

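>>> apply_moves(
  rows=[
    [0, 0, -0.03, 0, 0, 0],
    [0, 0, -0.06, 0, 0, 0],
    [0, 0, -0.09, 0, 0, 0],
    [0, 0, -0.09, 0, 0, 0],
  ],
)

```text
clock: 6.82
tcp_pos: [0.5043, -0.2571, 0.0985]
orientation: [-0.759, 3.048, -0.001]
contact_force: [-0.6, 0.3, -0.6]
grip_width: 0.0003
gripper_force: 0.0
```

```bash
python3 - <<'E'
from h import *
s=r.grab_frame("scene");t=r.grab_frame("top")
z=lambda i,x,y,w,h:cv2.resize(i[y:y+h,x:x+w,::-1],(400,400),interpolation=cv2.INTER_CUBIC)
cv2.imwrite("pics/c3.png",np.hstack([z(s["pixels"],315,130,80,80),z(t["pixels"],365,225,80,80)]))
o=r.get_obs();print(o["tcp_pos"],o["contact_force"],o["moment"],o["grip_width"],o["gripper_force"], proj(s,[o["tcp_pos"]]),proj(t,[o["tcp_pos"]]))
E
```

```text
[ 0.50378068 -0.25679513  0.09785097] [-0.01360898  0.17471785 -0.20040343] [-0.04908121  0.04183273  0.00540064] -1.1380955717453912e-05 0.0 [[353.19734764 174.62773894]] [[408.3823768  265.08597899]]
```

View pics/c3.png

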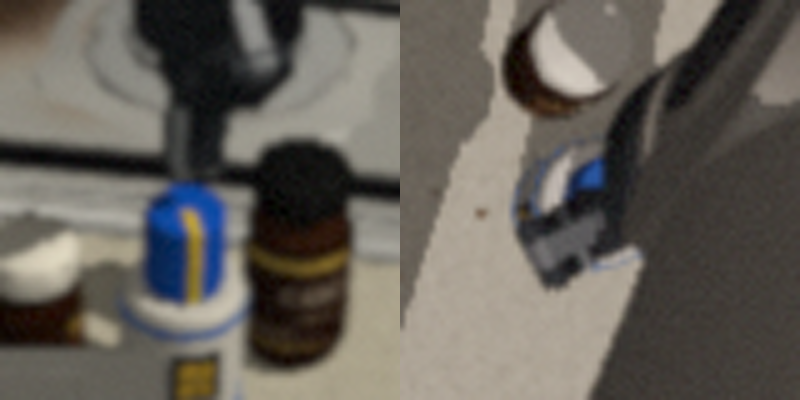

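```bash
python3 - <<'E'
from h import *
o=r.get_obs();p=o["tcp_pos"]
s=r.grab_frame("scene")
for dz in(0,.01,.02,.03):print(dz,proj(s,[p+[0,0,dz]]),proj(s,[p+[0,0,dz]+np.array([-.47,.88,0])*.01]))
print("capTop",proj(s,[[.505,-.2565,.108],[.505,-.2565,.07]]),"proj tip at .108 over", o["clock"])
E
```

```text
0 [[353.19734764 174.62773894]] [[355.04087117 177.64608555]]
0.01 [[353.35484542 170.72779428]] [[355.21070887 173.74027715]]
0.02 [[353.51370826 166.78258432]] [[355.38204132 169.78869786]]
0.03 [[353.67394111 162.7915397 ]] [[355.55487458 165.79076199]]
capTop [[352.72929055 170.7036086 ]
 [352.15176358 185.29045469]] proj tip at .108 over 6.925
```

>>> apply_moves(
  rows=[
    [0, 0, -0.02, 0, 0, 0],
    [0, 0, -0.02, 0, 0, 0],
    [0, 0, -0.02, 0, 0, 0],
  ],
  claw=0.72,
)

```text
clock: 7.35
tcp_pos: [0.504, -0.2568, 0.1031]
orientation: [0.76, -3.048, -0.0]
contact_force: [-0.1, -0.1, 0.9]
grip_width: 0.0542
gripper_force: 0.0
```

>>> apply_moves(
  rows=[
    [0, 0, 0.06, 0, 0, 0],
    [0, 0, 0.12, 0, 0, 0],
    [0, 0, 0.17, 0, 0, 0],
    [0, 0, 0.22, 0, 0, 0],
    [0, 0, 0.22, 0, 0, 0],
  ],
)

```text
clock: 7.98
tcp_pos: [0.5031, -0.2565, 0.0468]
orientation: [0.759, -3.046, -0.002]
contact_force: [-0.2, -0.4, 0.3]
grip_width: 0.0615
gripper_force: 0.0
```

>>> apply_moves(
  rows=[
    [0, 0, 0, 0, 0, 0],
    [0, 0, 0, 0, 0, 0],
    [0, 0, 0, 0, 0, 0],
    [0, 0, 0, 0, 0, 0],
  ],
  claw=0,
)

```text
clock: 8.48
tcp_pos: [0.5047, -0.2574, 0.0488]
orientation: [-0.759, 3.047, -0.002]
contact_force: [0.8, -1.1, 2.9]
grip_width: 0.0324
gripper_force: 59.6
```

>>> apply_moves(
  rows=[
    [0, 0, -0.1, 0, 0, 0],
    [0, 0, -0.3, 0, 0, 0],
    [0, 0, -0.5, 0, 0, 0],
    [0, 0, -0.7, 0, 0, 0],
    [0, 0, -0.7, 0, 0, 0],
  ],
)

```text
clock: 9.1
tcp_pos: [0.5059, -0.2578, 0.2267]
orientation: [-0.758, 3.042, -0.005]
contact_force: [-0.1, -0.7, -3.2]
grip_width: 0.0323
gripper_force: 60.3
```

```bash
python3 p.py .579 -.054 .225 16.5
```

```text
row [-0.641, 0.582, 0.008, 0.001, 0.005, 1.128] mm 216.47074189100232 deg 101.49630929560578 t 9.1 tcp [ 0.5059 -0.2578  0.2267] F [-0.1 -0.7 -3.2] 0.03230120332287774
```

>>> apply_moves(
  rows=[
    [-0.1, 0.09, 0, 0, 0, 0.11],
    [-0.2, 0.18, 0, 0, 0, 0.22],
    [-0.3, 0.27, 0, 0, 0, 0.33],
    [-0.4, 0.36, 0, 0, 0, 0.44],
    [-0.5, 0.45, 0, 0, 0, 0.55],
  ],
)

```text
clock: 9.72
tcp_pos: [0.5604, -0.0974, 0.2212]
orientation: [-0.594, -3.081, 0.001]
contact_force: [0.9, -0.2, -1.7]
grip_width: 0.0324
gripper_force: 60.1
```

```bash
python3 p.py .579 -.054 .225 16.5
```

```text
row [-0.004, 0.189, -0.015, -0.002, -0.002, 0.574] mm 47.32140357681657 deg 51.67886437209565 t 9.725 tcp [ 0.5604 -0.0974  0.2212] F [ 0.9 -0.2 -1.7] 0.03241829894997561
```

>>> apply_moves(
  rows=[
    [-0.004, 0.05, -0.01, 0, 0, 0.115],
    [-0.004, 0.1, -0.01, 0, 0, 0.23],
    [-0.004, 0.15, -0.01, 0, 0, 0.345],
    [-0.004, 0.189, -0.01, 0, 0, 0.46],
    [-0.004, 0.189, -0.01, 0, 0, 0.574],
  ],
)

```text
clock: 10.35
tcp_pos: [0.5787, -0.0537, 0.2235]
orientation: [-1.876, -2.517, 0.003]
contact_force: [-0.2, 0.8, -2.2]
grip_width: 0.0325
gripper_force: 60.2
```

>>> apply_moves(
  rows=[
    [0, 0, 0, 0, 0, 0],
    [0, 0, 0, 0, 0, 0],
  ],
)

```text
clock: 10.6
tcp_pos: [0.5791, -0.0553, 0.2247]
orientation: [-1.867, -2.525, 0.002]
contact_force: [-0.0, -0.3, -1.4]
grip_width: 0.0326
gripper_force: 60.2
```

```bash
python3 - <<'E'
from h import *
from p import *
s=r.grab_frame("scene");t=r.grab_frame("top")
z=lambda i,x,y,w,h:cv2.resize(i[y:y+h,x:x+w,::-1],(400,400),interpolation=cv2.INTER_CUBIC)
cv2.imwrite("pics/c4.png",np.hstack([z(s["pixels"],225,130,150,150),z(t["pixels"],255,165,120,120)]))
plan([.579,-.054,.2],Rt(16.5))
for f in (s,t):
  for n in("cartridge","chip"):
    print(n,[(x["point"],x["conf"]) for x in r.landmark_of(f,n)[:2]])
E
```

```text
row [0.006, 0.0, 0.101, -0.0, -0.0, 0.005] mm 25.255169755608893 deg 0.4364094935732522 t 10.7 tcp [ 0.5795 -0.0554  0.2252] F [ 0.3 -0.1 -2.4] 0.03279509550494314
cartridge [([295.2, 208.7], 0.73)]
chip [([331.6, 231.5], 0.68), ([275.7, 191.8], 0.64)]
cartridge []
chip []
```

View pics/c4.png

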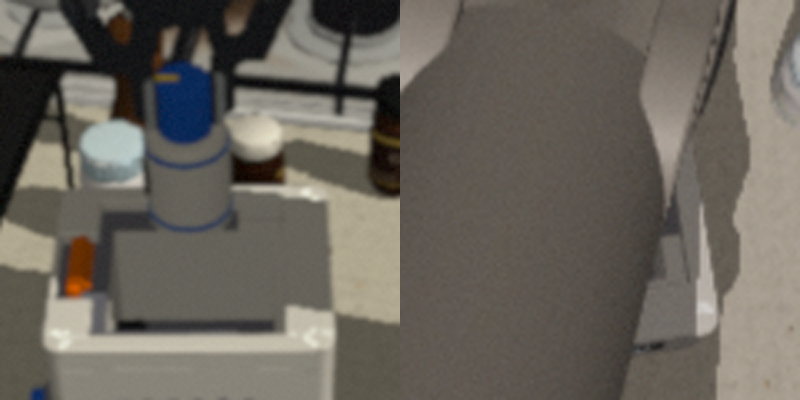

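```bash
python3 - <<'E'
from h import *
np.set_printoptions(precision=4,suppress=True)
s=r.grab_frame("scene");o=r.get_obs();p=o["tcp_pos"]
th=np.linspace(0,6.28,90)
def rg(x,y,z,rad=.026):return proj(s,np.c_[x+rad*np.cos(th),y+rad*np.sin(th),0*th+z])
h=p[2]-.0488
for z in(h,h+.07):
    q=rg(p[0],p[1],z);print(z,"cols",q[:,0].min(),q[:,0].max(),"rows",q[:,1].min(),q[:,1].max())
c=[atz(s,(225+u*.375,130+v*.375),.136)[:2] for u,v in((48,345),(333,345),(327,192))]
print(np.array(c))
yaw=.134;Rm=np.array([[np.cos(yaw),np.sin(yaw)],[-np.sin(yaw),np.cos(yaw)]])
for q in c: print(Rm@(q-np.array([.579,-.054])))
t0=[(349.5,265),(337,173),(261.3,182.5),(273.8,273.8)]
T=r.grab_frame("top")
for q in t0: print("top",Rm@(atz(T,q,.136)[:2]-np.array([.579,-.054])))
E
```

```text
0.1768519225042793 cols 279.8976168937611 311.0539351841168 rows 199.30161196786645 220.52077826206863
0.24685192250427931 cols 277.4293927967711 310.230985162822 rows 167.06982781197343 188.06357902911117
[[ 0.6525  0.0312]
 [ 0.4799  0.0052]
 [ 0.5006 -0.1323]]
[0.0842 0.0746]
[-0.0903  0.0719]
[-0.0881 -0.0671]
top [-0.0897 -0.0727]
top [ 0.0882 -0.072 ]
top [0.0869 0.0737]
top [-0.0887  0.0702]
```

```bash
python3 p.py .578 -.054 .09 16.3
```

```text
row [0.007, -0.005, 0.543, 0.0, -0.0, 0.006] mm 135.6448820171615 deg 0.5482820432713983 t 11.0 tcp [ 0.5798 -0.0553  0.2256] F [-0.5  1.1 -1.8] 0.0326731414579872
```

>>> apply_moves(
  rows=[
    [0.007, -0.005, 0.12, 0, 0, 0],
    [0.007, -0.005, 0.25, 0, 0, 0],
    [0.007, -0.005, 0.38, 0, 0, 0],
    [0.007, -0.005, 0.5, 0, 0, 0],
    [0.007, -0.005, 0.54, 0, 0, 0],
  ],
)

```text
clock: 11.62
tcp_pos: [0.577, -0.0538, 0.089]
orientation: [-1.871, -2.521, 0.003]
contact_force: [0.4, 0.2, -1.3]
grip_width: 0.0324
gripper_force: 60.3
```

>>> apply_moves(
  rows=[
    [0, 0, 0.015, 0, 0, 0],
    [0, 0, 0.03, 0, 0, 0],
    [0, 0, 0.04, 0, 0, 0],
    [0, 0, 0.05, 0, 0, 0],
  ],
  newtons=40,
)

```text
clock: 12.12
tcp_pos: [0.5785, -0.0539, 0.0785]
orientation: [1.872, 2.522, 0.001]
contact_force: [0.2, -0.2, -1.8]
grip_width: 0.0324
gripper_force: 60.3
```

>>> apply_moves(
  rows=[
    [0, 0, 0.01, 0, 0, 0],
    [0, 0, 0.02, 0, 0, 0],
    [0, 0, 0.03, 0, 0, 0],
    [0, 0, 0.04, 0, 0, 0],
  ],
)

```text
clock: 12.62
tcp_pos: [0.5786, -0.0537, 0.0681]
orientation: [1.872, 2.522, 0.001]
contact_force: [1.1, 1.7, -1.2]
grip_width: 0.0321
gripper_force: 60.3
```

>>> apply_moves(
  rows=[
    [0, 0, 0.01, 0, 0, 0],
    [0, 0, 0.02, 0, 0, 0],
    [0, 0, 0.028, 0, 0, 0],
    [0, 0, 0.034, 0, 0, 0],
  ],
)

```text
clock: 13.12
tcp_pos: [0.5786, -0.0539, 0.0607]
orientation: [-1.872, -2.523, -0.002]
contact_force: [-3.9, 3.1, 20.2]
grip_width: 0.0326
gripper_force: 62.4
```

>>> apply_moves(
  rows=[
    [0, 0, -0.004, 0, 0, 0],
    [0, 0, -0.004, 0, 0, 0],
    [0, 0, -0.004, 0, 0, 0],
  ],
  claw=0.65,
)

```text
clock: 13.5
tcp_pos: [0.5775, -0.0543, 0.0603]
orientation: [-1.872, -2.522, 0.001]
contact_force: [-0.8, 0.1, 0.7]
grip_width: 0.0555
gripper_force: 0.0
```

>>> apply_moves(
  rows=[
    [0, 0, -0.1, 0, 0, 0],
    [0, 0, -0.3, 0, 0, 0],
    [0, 0, -0.5, 0, 0, 0],
    [0, 0, -0.6, 0, 0, 0],
    [0, 0, -0.6, 0, 0, 0],
  ],
)

```text
clock: 14.12
tcp_pos: [0.5792, -0.0543, 0.2124]
orientation: [1.871, 2.52, 0.004]
contact_force: [-0.0, -0.1, 0.8]
grip_width: 0.0554
gripper_force: 0.0
```

```bash
python3 p.py .5151 .1571 .15 34.8
```

```text
row [0.884, -0.001, 0.249, 0.002, 0.001, -0.2] mm 229.5608194770489 deg 17.973563952275754 t 14.125 tcp [ 0.5792 -0.0543  0.2124] F [-0.  -0.1  0.8] 0.05535973462410576
```

>>> apply_moves(
  rows=[
    [0.22, 0, 0, 0, 0, -0.1],
    [0.44, 0, 0, 0, 0, -0.195],
    [0.66, 0, 0.05, 0, 0, -0.195],
    [0.884, 0, 0.15, 0, 0, -0.195],
    [0.884, 0, 0.25, 0, 0, -0.195],
  ],
)

```text
clock: 14.75
tcp_pos: [0.5113, 0.163, 0.1457]
orientation: [-1.452, -2.783, 0.001]
contact_force: [0.1, -0.4, -0.3]
grip_width: 0.0557
gripper_force: 0.0
```

>>> apply_moves(
  rows=[
    [0, 0, 0.1, 0, 0, 0],
    [0, 0, 0.24, 0, 0, 0],
    [0, 0, 0.24, 0, 0, 0],
  ],
)

```text
clock: 15.12
tcp_pos: [0.511, 0.1563, 0.085]
orientation: [-1.464, -2.775, 0.01]
contact_force: [-0.7, 0.2, -0.1]
grip_width: 0.0555
gripper_force: 0.0
```

```bash
python3 - <<'E'
from h import *
from p import *
s=r.grab_frame("scene");t=r.grab_frame("top")
z=lambda i,x,y,w,h:cv2.resize(i[y:y+h,x:x+w,::-1],(400,500),interpolation=cv2.INTER_CUBIC)
cv2.imwrite("pics/c5.png",np.hstack([z(s["pixels"],225,190,160,200),z(t["pixels"],160,165,160,200)]))
plan([.5148,.1567,.0],Rt(34.2)); o=r.get_obs()
print(proj(s,[o["tcp_pos"],o["tcp_pos"]+[0,0,.03]]))
E
```

```text
row [-0.003, 0.003, 0.352, -0.001, 0.0, 0.002] mm 87.92326485073653 deg 0.17464584798025656 t 15.225 tcp [0.5138 0.157  0.0879] F [0.8 0.1 0.6] 0.05536423972564587
[[314.72003565 351.05966386]
 [314.40838239 339.92712801]]
```

View pics/c5.png

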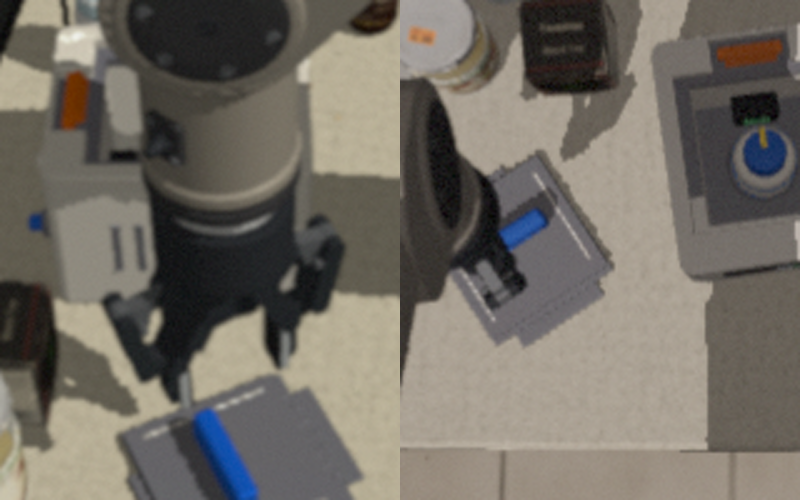

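>>> apply_moves(
  rows=[
    [-0.003, 0.003, 0.1, 0, 0, 0],
    [-0.003, 0.003, 0.2, 0, 0, 0],
    [-0.003, 0.003, 0.3, 0, 0, 0],
    [-0.003, 0.003, 0.38, 0, 0, 0],
    [-0.003, 0.003, 0.38, 0, 0, 0],
  ],
)

```text
clock: 15.85
tcp_pos: [0.5151, 0.1573, -0.0068]
orientation: [-1.466, -2.778, 0.001]
contact_force: [0.1, -0.2, 0.9]
grip_width: 0.0556
gripper_force: 0.0
```

>>> apply_moves(
  rows=[
    [0, 0, 0, 0, 0, 0],
    [0, 0, 0, 0, 0, 0],
    [0, 0, 0, 0, 0, 0],
    [0, 0, 0, 0, 0, 0],
    [0, 0, 0, 0, 0, 0],
  ],
  claw=0,
  newtons=100,
)

```text
clock: 16.48
tcp_pos: [0.516, 0.1577, -0.0054]
orientation: [1.466, 2.778, 0.003]
contact_force: [-1.7, -1.2, 9.9]
grip_width: 0.0127
gripper_force: 98.4
```

```bash
cat > c.py <<'E'
import sys
from p import *
UN=[.578,-.054,0];YAW=.134
OFF=np.array([.010,0,-.0054])
T=np.array([[0,1,0],[1,0,0],[0,0,-1.]])
def cov(lipx,lipz,tilt,dy=0,off=OFF):
    Ru=R.from_euler('z',YAW);Rc=Ru*R.from_euler('y',-np.radians(tilt))
    lip=np.array(UN)+Ru.apply([lipx/1e3,dy/1e3,lipz/1e3])
    o=lip-Rc.apply([-.072,0,.002])
    plan(o+Rc.apply(off),Rc.as_matrix()@T)
if __name__=="__main__": cov(*[float(x) for x in sys.argv[1:]])
E
python3 c.py -52 170 18
```

```text
row [-0.89, -0.171, -0.775, -0.195, -0.047, 0.294] mm 298.0861407719117 deg 32.03959371630537 t 16.475 tcp [ 0.516   0.1577 -0.0054] F [-1.7 -1.2  9.9] 0.012731516817019435
```

>>> apply_moves(
  rows=[
    [0, 0, -0.05, 0, 0, 0],
    [0, 0, -0.2, 0, 0, 0],
    [0, 0, -0.4, 0, 0, 0],
    [0, 0, -0.6, 0, 0, 0],
    [0, 0, -0.8, 0, 0, 0],
  ],
)

```text
clock: 17.1
tcp_pos: [0.5148, 0.1571, 0.1954]
orientation: [1.466, 2.778, 0.001]
contact_force: [1.0, 0.4, -1.4]
grip_width: 0.0129
gripper_force: 98.2
```

```bash
python3 c.py -52 170 18
```

```text
row [-0.89, -0.167, 0.028, -0.196, -0.047, 0.294] mm 226.58437617138338 deg 32.081415345903984 t 17.1 tcp [0.5148 0.1571 0.1954] F [ 1.   0.4 -1.4] 0.012948223341524382
```

>>> apply_moves(
  rows=[
    [-0.2, -0.03, -0.03, -0.05, -0.01, 0.07],
    [-0.4, -0.07, -0.03, -0.1, -0.02, 0.15],
    [-0.6, -0.11, -0.02, -0.15, -0.035, 0.22],
    [-0.8, -0.15, -0.0, -0.196, -0.047, 0.294],
    [-0.89, -0.167, 0.0, -0.196, -0.047, 0.294],
  ],
)

```text
clock: 17.73
tcp_pos: [0.6047, -0.0532, 0.1931]
orientation: [1.924, 2.19, 0.346]
contact_force: [-0.3, 0.6, -2.2]
grip_width: 0.0129
gripper_force: 98.5
```

>>> apply_moves(
  rows=[
    [0, 0, 0, 0, 0, 0],
    [0, 0, 0, 0, 0, 0],
  ],
)

```text
clock: 17.98
tcp_pos: [0.606, -0.0487, 0.1932]
orientation: [1.917, 2.196, 0.347]
contact_force: [-0.4, -0.3, -0.8]
grip_width: 0.0126
gripper_force: 98.4
```

```bash
python3 - <<'E'
from c import *
np.set_printoptions(precision=4,suppress=True)
cov(-52,170,18)
s=r.grab_frame("scene")
o=r.get_obs();Rc=R.from_matrix(R.from_rotvec(o["orientation"]).as_matrix()@T)
co=o["tcp_pos"]-Rc.apply(OFF)
pts={"lip":(-.072,0,.002),"lipL":(-.072,.04,.002),"fl":(-.058,.058,.005),"bl":(.06,.058,.005),"tab":(.068,0,.005),"grip":(.01,0,.036),"blt":(.06,.058,.01)}
im=s["pixels"][:,:,::-1].copy()
for k,v in pts.items():
    q=proj(s,[co+Rc.apply(v)])[0];print(k,q);cv2.circle(im,tuple(int(round(x)) for x in q),1,(0,0,255),-1)
for n in("cover_lip","cover_tab","cover_grip","cover"):print(n,[(x["point"],x["conf"]) for x in r.landmark_of(s,n)[:2]])
cv2.imwrite("pics/c6.png",cv2.resize(im[130:290,210:390],(720,600),interpolation=cv2.INTER_CUBIC))
E
```

```text
row [-0.006, -0.007, 0.019, -0.001, -0.0, 0.001] mm 5.140662909883628 deg 0.08967098626276238 t 17.975 tcp [ 0.606  -0.0487  0.1932] F [-0.4 -0.3 -0.8] 0.012572939893321738
lip [327.4112 212.2382]
lipL [327.1292 229.1668]
fl [319.1841 233.8875]
bl [246.5363 216.7365]
tab [245.6778 190.8914]
grip [285.1956 185.5972]
blt [247.2282 214.5094]
cover_lip [([325.8, 215.5], 0.59), ([297.5, 232.5], 0.43)]
cover_tab [([248.1, 189.9], 0.73)]
cover_grip [([283.8, 184.1], 0.89)]
cover [([284.9, 259.2], 0.67), ([288.5, 203.3], 0.62)]
```

View pics/c6.png

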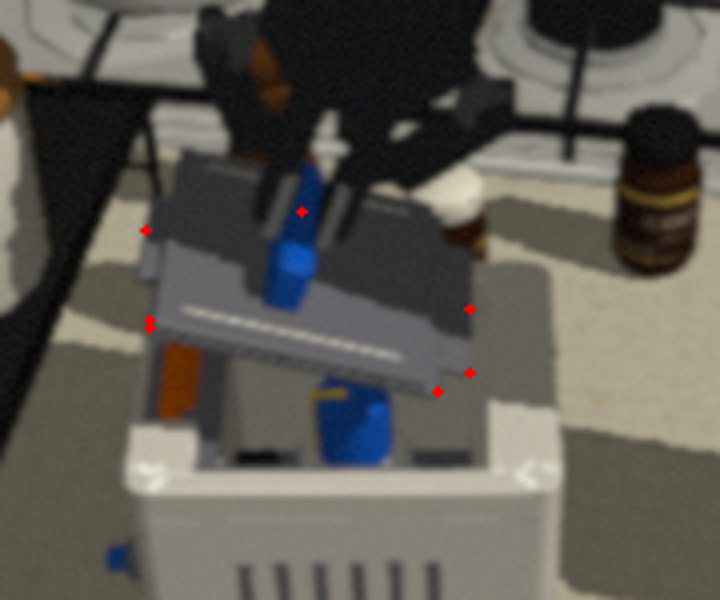

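```bash
for z in 140 124; do python3 c.py -54 $z 18; done;python3 c.py -70 123 18
```

```text
row [-0.006, -0.052, 0.129, -0.0, -0.0, 0.001] mm 34.89665154724181 deg 0.12252989150656371 t 18.225 tcp [ 0.6062 -0.0487  0.1931] F [ 0.8  0.4 -1.2] 0.012881030231457709
row [-0.006, -0.072, 0.19, -0.0, -0.0, 0.001] mm 50.85987816277066 deg 0.12252989150656371 t 18.225 tcp [ 0.6062 -0.0487  0.1931] F [ 0.8  0.4 -1.2] 0.012881030231457709
row [-0.006, -0.134, 0.174, -0.0, -0.0, 0.001] mm 54.98026017334314 deg 0.12252989150656371 t 18.225 tcp [ 0.6062 -0.0487  0.1931] F [ 0.8  0.4 -1.2] 0.012881030231457709
```

>>> apply_moves(
  rows=[
    [-0.006, -0.03, 0.08, 0, 0, 0],
    [-0.006, -0.052, 0.129, 0, 0, 0],
    [-0.006, -0.06, 0.155, 0, 0, 0],
    [-0.006, -0.066, 0.172, 0, 0, 0],
    [-0.006, -0.072, 0.19, 0, 0, 0],
  ],
)

```text
clock: 18.85
tcp_pos: [0.6045, -0.0517, 0.1425]
orientation: [1.918, 2.194, 0.347]
contact_force: [0.5, 0.2, -1.9]
grip_width: 0.0129
gripper_force: 98.5
```

```bash
python3 c.py -54 124 18;python3 c.py -70 123 18
```

```text
row [0.005, -0.001, 0.0, 0.0, 0.0, 0.0] mm 1.313987060393397 deg 0.050636776914004214 t 18.85 tcp [ 0.6045 -0.0517  0.1425] F [ 0.5  0.2 -1.9] 0.01289994475482607
row [0.005, -0.063, -0.016, 0.0, 0.0, 0.0] mm 16.385865806313607 deg 0.050636776914004214 t 18.85 tcp [ 0.6045 -0.0517  0.1425] F [ 0.5  0.2 -1.9] 0.01289994475482607
```

>>> apply_moves(
  rows=[
    [0.0, -0.016, -0.004, 0, 0, 0],
    [0.0, -0.032, -0.008, 0, 0, 0],
    [0.0, -0.048, -0.012, 0, 0, 0],
    [0.0, -0.063, -0.016, 0, 0, 0],
    [0.0, -0.063, -0.016, 0, 0, 0],
  ],
)

```text
clock: 19.48
tcp_pos: [0.5888, -0.0536, 0.142]
orientation: [1.916, 2.194, 0.348]
contact_force: [3.4, 0.2, -0.2]
grip_width: 0.013
gripper_force: 98.4
```

```bash
python3 - <<'E'
from c import *
s=r.grab_frame("scene");t=r.grab_frame("top")
z=lambda i,x,y,w,h:cv2.resize(i[y:y+h,x:x+w,::-1],(400,400),interpolation=cv2.INTER_CUBIC)
cv2.imwrite("pics/c7.png",np.hstack([z(s["pixels"],230,160,140,140),z(t["pixels"],245,165,120,120)]))
o=r.get_obs();Rc=R.from_matrix(R.from_rotvec(o["orientation"]).as_matrix()@T);co=o["tcp_pos"]-Rc.apply(OFF)
Ru=R.from_euler('z',YAW)
for v in((-.072,0,.002),(.068,0,.005)):print(Ru.inv().apply(co+Rc.apply(v)-UN)*1e3)
for a in((-71,123,14),(-71,124,9),(-71.5,125,5),(-72,127.5,2),(-72,128,0)):cov(*a)
E
```

```text
[-69.46772842  -1.15632709 123.45735215]
[ 62.70262746  -1.01388766 169.71723477]
row [0.004, -0.009, 0.023, 0.045, 0.0, 0.001] mm 6.2972982804652 deg 4.063177347911239 t 19.575 tcp [ 0.5888 -0.0536  0.1418] F [ 2.1  1.2 -1.2] 0.013068921859729389
row [0.004, -0.014, 0.047, 0.101, 0.0, 0.001] mm 12.380279022140972 deg 9.062850741262071 t 19.575 tcp [ 0.5888 -0.0536  0.1418] F [ 2.1  1.2 -1.2] 0.013068921859729389
row [0.004, -0.021, 0.065, 0.145, 0.001, 0.001] mm 17.105771215235105 deg 13.062769303405235 t 19.575 tcp [ 0.5888 -0.0536  0.1418] F [ 2.1  1.2 -1.2] 0.013068921859729389
row [0.004, -0.026, 0.071, 0.178, 0.001, 0.001] mm 18.919919280763544 deg 16.06273476204587 t 19.575 tcp [ 0.5888 -0.0536  0.1418] F [ 2.1  1.2 -1.2] 0.013068921859729389
row [0.004, -0.029, 0.08, 0.201, 0.001, 0.001] mm 21.288449551256516 deg 18.062718074747103 t 19.575 tcp [ 0.5888 -0.0536  0.1418] F [ 2.1  1.2 -1.2] 0.013068921859729389
```

>>> apply_moves(
  rows=[
    [0.004, -0.005, 0.012, 0.02, 0, 0],
    [0.004, -0.009, 0.023, 0.045, 0, 0],
    [0.004, -0.012, 0.035, 0.073, 0, 0],
    [0.004, -0.014, 0.047, 0.101, 0, 0],
    [0.004, -0.014, 0.047, 0.101, 0, 0],
  ],
)

```text
clock: 20.2
tcp_pos: [0.5897, -0.0524, 0.129]
orientation: [1.995, 2.285, 0.176]
contact_force: [5.1, 2.6, 1.5]
grip_width: 0.0131
gripper_force: 98.8
```

```bash
python3 - <<'E'
from c import *
o=r.get_obs();Rc=R.from_matrix(R.from_rotvec(o["orientation"]).as_matrix()@T);co=o["tcp_pos"]-Rc.apply(OFF)
Ru=R.from_euler('z',YAW)
for v in((-.072,0,.002),(.068,0,.005)):print(Ru.inv().apply(co+Rc.apply(v)-UN)*1e3)
for a in((-71.5,125,6),(-72,127,3),(-72,127.5,1),(-72,128,0),(-72,127,-.5)):cov(*a)
E
```

```text
[-70.3813473   -0.13132394 123.6525609 ]
[6.74695427e+01 8.62352355e-02 1.48271350e+02]
row [0.0, -0.006, 0.011, 0.032, 0.001, 0.001] mm 2.9701201293630617 deg 2.9010955271908268 t 20.2 tcp [ 0.5897 -0.0524  0.129 ] F [5.1 2.6 1.5] 0.013088298882352674
row [0.0, -0.009, 0.019, 0.066, 0.001, 0.001] mm 5.339020828910738 deg 5.899620740750048 t 20.2 tcp [ 0.5897 -0.0524  0.129 ] F [5.1 2.6 1.5] 0.013088298882352674
row [0.0, -0.011, 0.029, 0.088, 0.001, 0.001] mm 7.674619989370659 deg 7.899259481971013 t 20.2 tcp [ 0.5897 -0.0524  0.129 ] F [5.1 2.6 1.5] 0.013088298882352674
row [0.0, -0.012, 0.032, 0.099, 0.001, 0.001] mm 8.610457236532742 deg 8.899139667417606 t 20.2 tcp [ 0.5897 -0.0524  0.129 ] F [5.1 2.6 1.5] 0.013088298882352674
row [0.0, -0.014, 0.039, 0.104, 0.001, 0.001] mm 10.306830425325773 deg 9.399089303102313 t 20.2 tcp [ 0.5897 -0.0524  0.129 ] F [5.1 2.6 1.5] 0.013088298882352674
```

>>> apply_moves(
  rows=[
    [0, 0.0, 0.006, 0.015, 0, 0],
    [0, 0.0, 0.011, 0.032, 0, 0],
    [0, 0.0, 0.015, 0.049, 0, 0],
    [0, 0.0, 0.019, 0.066, 0, 0],
    [0, 0.0, 0.019, 0.066, 0, 0],
  ],
)

```text
clock: 20.82
tcp_pos: [0.5889, -0.0526, 0.1238]
orientation: [2.044, 2.34, 0.058]
contact_force: [2.8, 2.1, 0.7]
grip_width: 0.013
gripper_force: 98.8
```

```bash
cat > q.py <<'E'
from c import *
np.set_printoptions(precision=2,suppress=True)
o=r.get_obs();Rc=R.from_matrix(R.from_rotvec(o["orientation"]).as_matrix()@T);co=o["tcp_pos"]-Rc.apply(OFF)
Ru=R.from_euler('z',YAW)
for v in((-.072,0,.002),(.068,0,.005)):print(Ru.inv().apply(co+Rc.apply(v)-UN)*1e3)
print(o["contact_force"],o["moment"])
E
python3 q.py; python3 c.py -70.5 128 0; python3 c.py -70.5 126 -.5
```

```text
[-71.28  -0.12 127.09]
[ 68.39  -0.03 137.14]
[2.77 2.11 0.72] [ 0.54 -0.84  0.31]
row [0.0, 0.001, 0.013, 0.032, 0.001, 0.0] mm 3.2715532844271804 deg 2.8849452584147692 t 20.825 tcp [ 0.5889 -0.0526  0.1238] F [2.8 2.1 0.7] 0.013039919058312461
row [0.0, 0.001, 0.024, 0.038, 0.001, 0.0] mm 5.962506256577474 deg 3.384843323191332 t 20.825 tcp [ 0.5889 -0.0526  0.1238] F [2.8 2.1 0.7] 0.013039919058312461
```

Now press down to flat.

>>> apply_moves(
  rows=[
    [0, 0, 0.005, 0.012, 0, 0],
    [0, 0, 0.01, 0.024, 0, 0],
    [0, 0, 0.016, 0.034, 0, 0],
    [0, 0, 0.022, 0.036, 0, 0],
    [0, 0, 0.022, 0.036, 0, 0],
  ],
)

```text
clock: 21.45
tcp_pos: [0.5887, -0.0524, 0.1206]
orientation: [-2.064, -2.361, 0.006]
contact_force: [-6.3, 4.2, 19.2]
grip_width: 0.0127
gripper_force: 102.0
```

```bash
python3 q.py
```

```text
[-71.11   0.11 128.57]
[ 68.9    0.12 130.63]
[-6.31  4.21 19.24] [0.97 1.24 0.34]
```

>>> apply_moves(
  rows=[
    [0, 0, 0.006, 0.008, 0, 0],
    [0, 0, 0.012, 0.012, 0, 0],
    [0, 0, 0.012, 0.012, 0, 0],
  ],
)

```text
clock: 21.82
tcp_pos: [0.5882, -0.0524, 0.1205]
orientation: [-2.055, -2.349, 0.026]
contact_force: [-18.4, 7.7, 45.5]
grip_width: 0.0131
gripper_force: 105.4
```

```bash
python3 q.py
```

```text
[-71.46   0.2  130.01]
[ 68.57   0.13 129.39]
[-18.42   7.69  45.54] [1.58 3.6  0.3 ]
```

>>> apply_moves(
  rows=[
    [0, 0, -0.014, -0.01, 0, 0],
    [0, 0, -0.018, -0.012, 0, 0],
    [0, 0, -0.018, -0.012, 0, 0],
  ],
)

```text
clock: 22.2
tcp_pos: [0.5892, -0.0529, 0.1207]
orientation: [-2.066, -2.362, 0.007]
contact_force: [-1.6, 2.6, 8.6]
grip_width: 0.013
gripper_force: 100.5
```

>>> apply_moves(
  rows=[
    [0, 0, 0, 0, 0, 0],
    [0, 0, 0, 0, 0, 0],
    [0, 0, 0, 0, 0, 0],
  ],
  claw=0.5,
)

```text
clock: 22.58
tcp_pos: [0.5886, -0.0531, 0.1198]
orientation: [-2.066, -2.362, 0.009]
contact_force: [-0.6, 0.0, -0.4]
grip_width: 0.0432
gripper_force: 0.0
```

>>> apply_moves(
  rows=[
    [0, 0, -0.1, 0, 0, 0],
    [0, 0, -0.25, 0, 0, 0],
    [0.2, 0, -0.4, 0, 0, 0],
    [0.45, 0, -0.4, 0, 0, 0],
    [0.7, 0, -0.4, 0, 0, 0],
  ],
)

```text
clock: 23.2
tcp_pos: [0.5661, 0.1223, 0.2207]
orientation: [-2.067, -2.362, 0.005]
contact_force: [0.8, 0.9, -0.3]
grip_width: 0.0427
gripper_force: 0.0
```

```bash
python3 - <<'E'
from c import *
s=r.grab_frame("scene");t=r.grab_frame("top")
z=lambda i,x,y,w,h:cv2.resize(i[y:y+h,x:x+w,::-1],(400,400),interpolation=cv2.INTER_CUBIC)
cv2.imwrite("pics/c8.png",np.hstack([z(s["pixels"],230,160,140,140),z(t["pixels"],250,165,110,110)]))
E
```

```text
(no output)
```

View pics/c8.png

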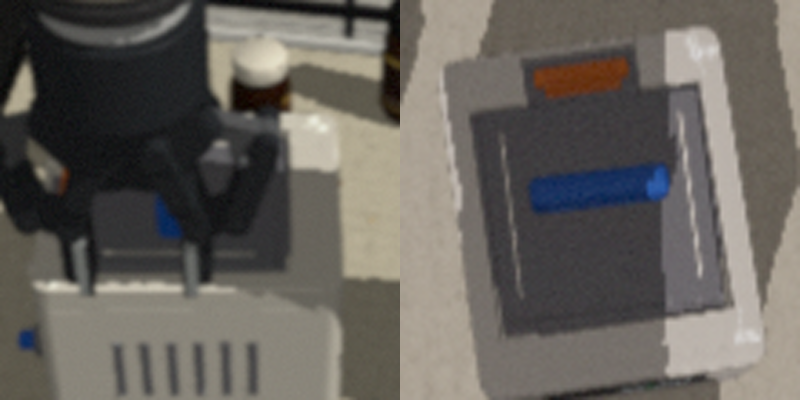

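```bash
python3 -c "
from bench import r
print(r.hand_in())"
```

```text
the job is handed in; nothing more can be done
None
```

I seated the cartridge in its socket with the chip facing the reader, closed the cover flat with the catch back at its rest position over the tab in the last picture, and handed the job in at about 23 s; the hand-in call returned no verdict.

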